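# Slide the bearing pan off the heater onto its outline

### The arm

A 7-joint arm with a two-finger parallel gripper is mounted at the origin on the work surface. World frame = base frame: x ahead of the robot, y to its left, z up, the work surface at z = 0. Lengths are in mm, angles in rad, forces in N, time in s.
With the tool pointing down it reaches from about 400 to 875 mm from the base axis. Payload 4.4 kg.
Tool frame: the origin (TCP) lies between the finger pads; the fingertips stand 17 mm ahead of it and the grasp point (between the pads) lies 2 mm behind it; z points along the fingers, y is the line along which they close (so a half turn about z gives the same grasp; the last joint's range is limited). The gripper opens to 85 mm and grips with 20 to 120 N. Pads are 22 mm wide; open, the fingers measure 114 mm over their backs; the gripper's body (76 mm by 85 mm) begins 54 mm behind the grasp point. The pads swing forward as they close: fully open they stand 13 mm farther back than shut.
Start: joints at [1.037, 0.628, 0.038, 1.517, -0.027, 0.996, -0.02], TCP at [293.128, -580.167, 248.313] pointing down, gripper open.
Joint ranges: [-3.06, 3.06], [-0.37, 2.12], [-1.25, 1.32], [0.18, 2.47], [-1.1, 4.24], [0.23, 1.98], [-2.94, 2.94]. Speed limits (rad/s): [2.57, 2.57, 3.14, 3.14, 3.14, 3.14, 3.14].

### API

Orientations are given as [roll, pitch, yaw] about the fixed x, y, z axes, in that order (R = Rz(yaw) Ry(pitch) Rx(roll)).
In Python, from cell import sensors, get_image, ctrl gives the robot as it stands.
- The arm moves only by the tool send_rows, never from a script. Its argument "series" is a list of rows, each a list of 3 entries, a list of its own where there are three numbers: the finger opening in mm, from 0 to 85.4, then the shift along the world's x, y, z in units of 60 mm (1.0 is 60 mm), then the turn, a rotation vector about the world's x, y, z in units of 5 degrees (1.0 is 5 degrees). A call has 1 to 8 rows; each row shifts and turns the commanded pose from where the row before left it; what a row does not reach is not made up. A row lasts 1/8 s, in which the tool goes at most 62.5 mm and 10.7 degrees, less where a joint would pass 70% of its speed; a pose out of reach is approached as far as the arm can. A call is refused whole if a number of a shift passes 1 or a number of a turn 1, either way. A call with a gripper value outside its range is refused whole. The fingers move at their own pace and stop on an object; the grip force is fixed at half the most. Time passes only in rows, so rows that do not move let the fingers close. It gives the time, the measured TCP pose, the force, the opening and the grip force at its end, in the units of the state.
- sensors.read_state(): the state, without advancing time (a new reading comes with each control period).
- get_image(name): name is "scene" or "side" or "wrist"; returns a dict with "img" (384x512x3 uint8, red, green, blue), "depth" (384x512 float32, mm along the optical axis (not along the pixel's ray), 0 where there is no reading), "vfov" (degrees; the focal length in pixels is half the picture's height over the tangent of half this angle, whatever the lens; pixels are square), "cx", "cy" (the principal point, pixels), "k1" (the pictures are not rectified: a ray, as slopes to the right and down, at radius r is drawn at 1 + k1 r^2 times it, then the intrinsics apply), "world_to_cam" (4x4, takes a point from world to camera coordinates). Camera axes: x right, y down, z forward; pixel columns grow to the right and rows downward; lengths in mm; the calibration is good to about 2 mm. A picture is of the moment at which its call begins.
- ctrl.finish_job(): hands the job in; it is judged then, once.
The state is a dict: "clock": time; "qpos": joint angles; "qd": joint speeds; "tau": joint torques, N m; "eef_pos": TCP position; "tool_rot": TCP orientation; "force": force on the tool from outside, world axes, zero at the start; "torque": the same for the moment, N m; "width": finger opening in mm; "gripper_force": force on a finger pad.
Only numpy, scipy, OpenCV 4.12 (cv2) and the standard library are available. Lean on these libraries where they do the work, as an engineer would, in place of code of your own. Each camera call takes 0.05 s, during which the arm holds its last target. There are 200 camera calls.

### The job

The drawer of the low steel cabinet has been left open over the pan's parking place: push it fully home. Then, without lifting or tipping it, slide the pan with the bearing in it by its handle off the round heater and along the bench into its painted outline, its round part centred in the circle and its handle along the tongue. Leave everything else standing where it is, and let go of the pan.

Things in the scene. Friction and masses are not known exactly. Their poses are not given: they have to be found in the camera images.
- pan: Small round steel pan with one straight dark handle, loose, about 0.55 kg; 96 mm across the rim, 84 mm across the foot, 55 mm high, wall 3 mm, floor 4 mm. Origin: centre of its underside, z up; the handle runs along its own -x. It starts on the heater.
- pan_grip (a point): Point to grip on the pan's handle: on the middle line of the handle, 88 mm from the pan's axis, 54 mm above its underside. The handle is a bar 16 mm wide and 14 mm thick, running from 48 to 160 mm from the pan's axis, its top 61 mm and its underside 47 mm above the bench; the space under it is free.
- pan_handle_end (a point): Point on the middle line of the handle near its free end (small black dot on top), 150 mm from the pan's axis along -x.
- bearing: Plain steel ring (ball bearing), 48 mm outside, 22 mm bore, 14 mm high, lying loose on the pan's floor. Origin: centre of its underside.
- park: Parking outline painted on the bench in a black line 6 mm wide: a circle of 116 mm with a tongue 26 mm wide for the handle. Origin: centre of the circle on the bench; the tongue runs along its own -x to 170 mm from the centre. Flat, no height.
- park_handle (a point): Point on the middle line of the outline's tongue, 150 mm from the circle's centre: the handle-end point must come over it.
- heater: Round dark heating element flush with the bench, 150 mm across, with concentric rings. Origin: its centre. Flat, no height.
- cab_front (a point): Low grey steel cabinet, fixed, 240 deep (x) by 240 wide (y) by 115 mm high, with one drawer in its front face. This point: bottom middle of its front (drawer) face, at bench height; its x axis points back into the cabinet, away from the drawer's opening direction. The cabinet stands behind the parking outline.
- cab_drawer0 (a joint): How far the cabinet's drawer is open, in m: 0 is fully home (closed), up to 0.165 is open towards the robot (-x of cab_front). It stays where it is left; slight friction.
- cab_drawer0_handle (a point): Middle of the drawer's handle, a round steel bar about 10 mm thick and 120 mm long across the drawer (along y of cab_front), 35 mm in front of the drawer's front panel and about 77 mm above the bench. The panel is 234 mm wide and reaches from about 14 to 102 mm above the bench.
- ctrl_front (a point): Heater's control box, fixed, grey with two black knobs and a dial, 240 deep (x) by 220 wide (y) by 110 mm high; its knobs stand 16 mm out of its front face. This point: bottom middle of the front face, at bench height; its x axis points back into the box. It stands behind the heater.
- sleeve: Bystander: dark steel drill sleeve standing on end on the bench between the heater and the outline, 40 mm across the foot, 32 mm across the top, 90 mm high. Origin: centre of its underside.
- block: Bystander: steel setup block lying flat, 50 (x) by 75 (y) by 20 mm high. Origin: centre of its underside.
- socket: Bystander: steel socket standing on end close beside the sleeve, 36 mm across, 22 mm high. Origin: centre of its underside.
- jar: Bystander: glass jar with steel lid between the cabinet and the control box, 48 mm across, 80 mm high. Origin: centre of its underside.
- oilcan: Bystander: small brass oil can, 60 mm across the foot, narrowing to a spout, 98 mm high. Origin: centre of its underside.
- wrench: Bystander: wrench lying flat near the robot, 160 mm long along its own x. Origin: middle of its underside.
- screwdriver: Bystander: screwdriver lying flat, 190 mm long along its own x, up to 30 mm thick. Origin: middle of its underside.
There are look-alikes about, which are no part of the job. What is shaped like the pan but blue or orange is not meant. Leave any blue look-alike of the bearing alone.

How it is judged:
By the outcome, as a careful person would: the job done as asked, in the order asked, and still so for the second after the job is handed in, with the robot touching nothing.
It also fails if it takes over 61 s, if anything falls off the work surface, if the arm or the gripper's body presses on something with over 40 N, if the wrist force passes 120 N, or if a joint passes its speed limit or range.

## Working session

There is one attempt and no reset: what is moved stays moved. The work goes in short steps, Python scripts to look and compute and a tool call to move; the robot and the scene stay as the last step left them, time stands still between calls to the robot, and variables do not carry over. Pictures are saved under pics/ and viewed, at most 10 in all, crops included, and the job is handed in when it is done.

Besides the shell and the picture viewer there is one more tool, called after "Emit:" as a command line: name --argument value ..., lists and objects as JSON in quotes. send_rows: Moves the arm, as the interface text tells. Its arguments: {"type":"object","properties":{"series":{"type":"array"}},"required":["series"]}

```bash
mkdir -p pics
cat > h.py <<'E'
import numpy as np, cv2
from cell import sensors, get_image, ctrl
def K(d):
    f=192/np.tan(np.radians(d['vfov'])/2); return np.array([[f,0,d['cx']],[0,f,d['cy']],[0,0,1.]])
def dist(d): return np.array([d['k1'],0,0,0,0.])
def rays(d,px):
    n=cv2.undistortPoints(np.float64(px).reshape(-1,1,2),K(d),dist(d)).reshape(-1,2)
    return np.c_[n,np.ones(len(n))]
def onplane(d,px,z):
    r=rays(d,px);T=np.array(d['world_to_cam']);R=T[:3,:3];c=-R.T@T[:3,3];w=r@R
    return c+w*((z-c[2])/w[:,2])[:,None]
def cloud(d):
    v,u=np.mgrid[:384,:512];T=np.array(d['world_to_cam']);R=T[:3,:3]
    p=rays(d,np.c_[u.ravel(),v.ravel()])*d['depth'].reshape(-1,1)
    w=(p-T[:3,3])@R; w[d['depth'].ravel()<=0]=np.nan
    return w.reshape(384,512,3)
E
python3 - <<'E'
from h import *
import pickle
for n in ['scene','side','wrist']:
    d=get_image(n);pickle.dump(d,open(n+'.pkl','wb'));print(n,d['vfov'],d['k1'],np.round(d['world_to_cam'],3).tolist())
    if n!='wrist':cv2.imwrite(f'pics/{n}0.png',cv2.resize(d['img'][...,::-1],(800,600),interpolation=cv2.INTER_CUBIC))
print(sensors.read_state())
E
```

```text
scene 52.8535116460964 0.020877732752070468 [[0.215, 0.977, 0.013, -133.212], [0.823, -0.174, -0.541, -329.158], [-0.526, 0.127, -0.841, 1337.444], [0.0, 0.0, 0.0, 1.0]]
side 46.385709648238254 -0.1758171427521575 [[0.937, -0.35, -0.012, -392.141], [-0.211, -0.536, -0.817, 169.323], [0.28, 0.768, -0.576, 1310.19], [0.0, 0.0, 0.0, 1.0]]
wrist 62.20208088981758 -0.022160507340015654 [[0.451, -0.892, -0.001, -649.735], [-0.856, -0.433, 0.283, -36.455], [-0.253, -0.127, -0.959, 378.922], [0.0, 0.0, 0.0, 1.0]]
{'clock': 0.15, 'qpos': array([ 1.03717789,  0.62911993,  0.03848468,  1.51814286, -0.02702135,
        0.99632113, -0.01996273]), 'qd': array([ 1.59277116e-03, -7.70506743e-04,  8.42912607e-05, -1.98051600e-03,
       -7.42214789e-04,  1.99306256e-04, -4.65807152e-04]), 'tau': array([ 1.00476176e-03, -5.63795793e+01,  1.22706033e+00, -1.93647945e+01,
        1.09573503e-02,  7.50757987e-03, -5.43625092e-06]), 'eef_pos': array([ 292.9201575 , -579.74298173,  247.60843371]), 'tool_rot': array([-3.14012017e+00,  1.00533612e-05,  4.67814640e-01]), 'force': array([-0.97816328,  0.13174421, -0.36986856]), 'torque': array([-0.01680827,  0.01368344, -0.02265676]), 'gripper_force': 0.0, 'width': 85.17890795922295}
```

View pics/scene0.png

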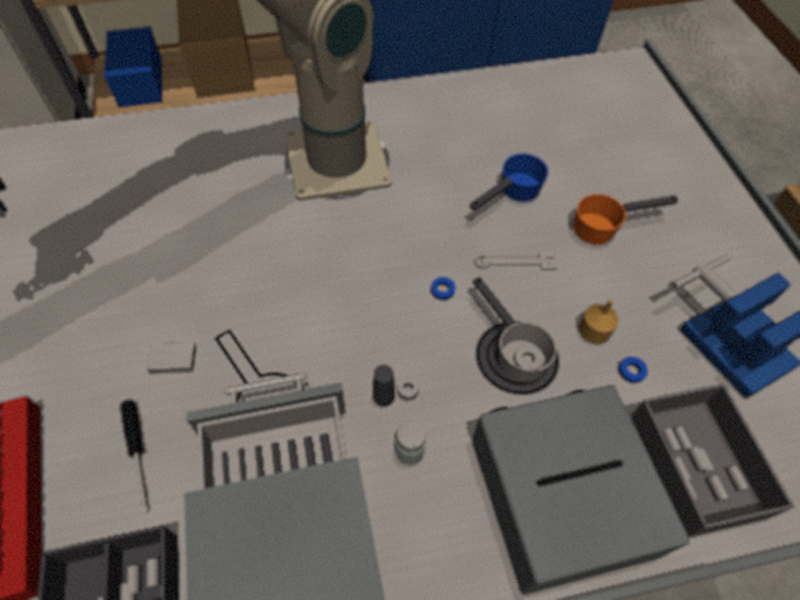

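View pics/side0.png

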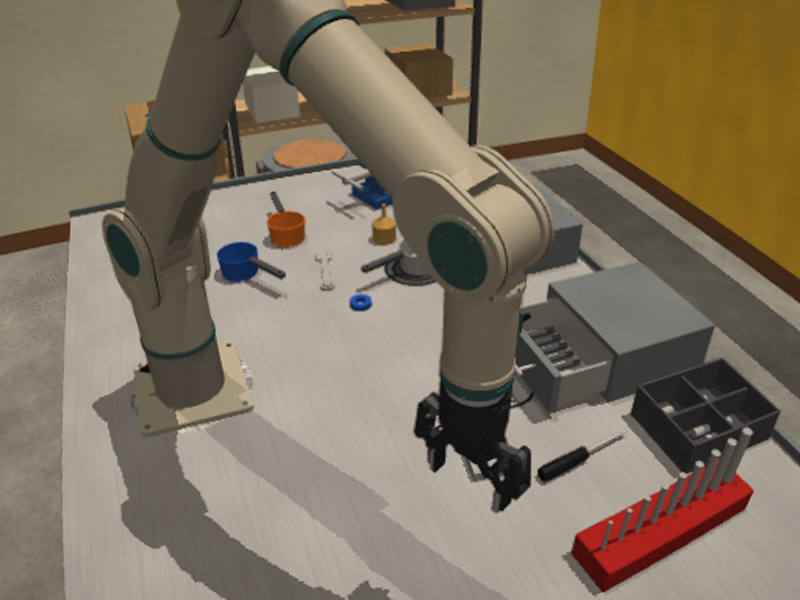

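The scene view (800x600) shows the pan at (526,348), with its handle end at (480,285), on the heater at (517,357). The sleeve is at (384,385), the socket at (407,388) and the jar at (410,442). The open drawer's bar is at (268,385), and the outline's tongue runs from (225,335) towards (260,378), its circle mostly hidden under the drawer. Next I measure these.

Run:
```python
from h import *
import pickle
d=pickle.load(open('scene.pkl','rb'));s=800/512
C=cloud(d)
def P(x,y,z): return onplane(d,[[x/s,y/s]],z)[0].round(0)
for n,x,y,z in [('tongueL',217,333,0),('tongueR',230,331,0),('tongue_cR',262,376,0),('sleeveTop',384,372,90),('sock',407,383,22),('jar',410,430,80),('bar L',228,394,77),('bar R',306,381,77),('panel L',190,418,102),('panel R',343,391,102),('cab L',186,492,115),('cab R',359,460,115),('handle end',478,281,61),('hroot',507,325,61),('oil',599,320,40),('ctrlL',473,415,110),('ctrlR',616,388,110),('wrenchL',480,262,5),('wrenchR',553,261,5),('bluering',443,289,5),('block',172,357,20),('heater',517,357,0),('sd0',127,405,15),('sd1',147,508,10)]:
    v,u=int(y/s),int(x/s);print(n,P(x,y,z)[:2],'depth',C[v,u].round(0))
# pan rim: points high near pan
q=C.reshape(-1,3)
def sel(x0,x1,y0,y1,z0,z1): 
    m=(q[:,0]>x0)&(q[:,0]<x1)&(q[:,1]>y0)&(q[:,1]<y1)&(q[:,2]>z0)&(q[:,2]<z1);return q[m]
c=P(526,340,55);print('pan guess',c)
r=sel(c[0]-65,c[0]+65,c[1]-65,c[1]+65,48,70)
A=np.c_[2*r[:,:2],np.ones(len(r))]
e=cv2.minEnclosingCircle(np.float32(r[np.hypot(*(r[:,:2]-c[:2]).T)<55][:,:2]));print('rim',e,len(r))
cv2.imwrite('pics/a.png',cv2.resize(d['img'][190:270,120:380,::-1],(800,246),interpolation=cv2.INTER_CUBIC))
```

```text
tongueL [ 394. -283.] depth [ 392. -285.   -2.]
tongueR [ 395. -259.] depth [ 392. -260.    1.]
tongue_cR [ 498. -212.] depth [ 494. -214.   -4.]
sleeveTop [579. -12.] depth [578. -14.  89.]
sock [574.  28.] depth [571.  28.  18.]
jar [678.   7.] depth [676.   7.  78.]
bar L [ 559. -257.] depth [nan nan nan]
bar R [ 562. -135.] depth [ 520. -141.   -0.]
panel L [ 599. -310.] depth [ 597. -311.  101.]
panel R [603. -81.] depth [553. -81.  -2.]
cab L [ 713. -315.] depth [ 672. -345.    3.]
cab R [719. -77.] depth [678. -76.  -2.]
handle end [421. 194.] depth [416. 193.  58.]
hroot [520. 216.] depth [515. 218.  52.]
oil [533. 386.] depth [539. 378.  56.]
ctrlL [686. 100.] depth [641. 126.  -4.]
ctrlR [689. 326.] depth [688. 326. 111.]
wrenchL [341. 229.] depth [334. 231.  -1.]
wrenchR [368. 370.] depth [363. 371.  -1.]
bluering [388. 142.] depth [382. 142.   0.]
block [ 440. -357.] depth [ 437. -357.   18.]
heater [555. 234.] depth [560. 227.  16.]
sd0 [ 512. -432.] depth [ 517. -429.   24.]
sd1 [ 688. -400.] depth [ 683. -405.   -3.]
pan guess [552. 241.  55.]
rim ((552.5020751953125, 240.5900421142578), 54.24327087402344) 257
```

View pics/a.png

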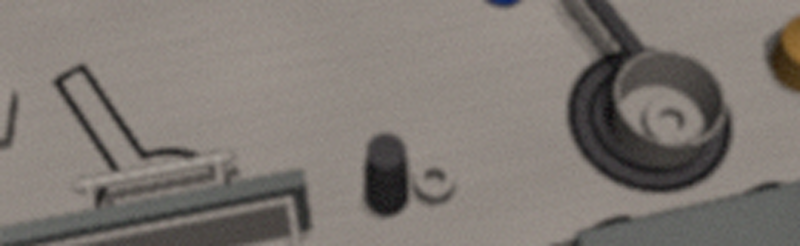

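The crop shows the tongue ends at about (68,80), the bar across (80–235,185–158), and the sleeve and socket at (387,150) and (433,183). Estimates from these:
- Pan at (552,241), yaw about 0.35.
- Park centre at about (549,-200), yaw about 0.43.
- Drawer bar at about (560,-196), open by about 115 mm.

I'll push the drawer first.

Emit:
send_rows --series '[[0,[0.43,0.8,-0.2],[0,0,-0.67]],[0,[0.43,0.8,-0.2],[0,0,-0.67]],[0,[0.43,0.8,-0.2],[0,0,-0.67]],[0,[0.43,0.8,-0.2],[0,0,-0.67]],[0,[0.43,0.8,-0.2],[0,0,-0.67]],[0,[0.43,0.8,-0.2],[0,0,-0.67]],[0,[0.43,0.8,-0.2],[0,0,-0.67]],[0,[0.43,0.8,-0.2],[0,0,-0.67]]]'

```text
clock: 1.15
eef_pos: [500.2, -194.6, 151.9]
tool_rot: [3.141, -0.0, -0.002]
force: [0.7, 0.1, 0.7]
width: 0.3
gripper_force: 0.0
```

Emit:
send_rows --series '[[0,[0,0,-0.4],[0,0,0]],[0,[0,0,-0.4],[0,0,0]],[0,[0,0,-0.4],[0,0,0]],[0,[0,0,0],[0,0,0]],[0,[0,0,0],[0,0,0]]]'

```text
clock: 1.78
eef_pos: [499.9, -196.4, 80.9]
tool_rot: [3.141, -0.001, -0.0]
force: [0.4, -0.3, -0.1]
width: 0.2
gripper_force: 0.0
```

Emit:
send_rows --series '[[0,[0.25,0,0],[0,0,0]],[0,[0.25,0,0],[0,0,0]],[0,[0.25,0,0],[0,0,0]],[0,[0.25,0,0],[0,0,0]],[0,[0.25,0,0],[0,0,0]],[0,[0.25,0,0],[0,0,0]],[0,[0.25,0,0],[0,0,0]],[0,[0.25,0,0],[0,0,0]]]'

```text
clock: 2.78
eef_pos: [619.8, -196.4, 81.7]
tool_rot: [3.141, -0.0, -0.0]
force: [-1.5, 0.0, -0.3]
width: -0.0
gripper_force: 0.7
```

Emit:
send_rows --series '[[0,[0.1,0,0],[0,0,0]],[0,[0.1,0,0],[0,0,0]],[0,[0.1,0,0],[0,0,0]],[0,[0.1,0,0],[0,0,0]]]'

```text
clock: 3.28
eef_pos: [643.6, -196.3, 80.5]
tool_rot: [3.142, 0.0, -0.0]
force: [-0.7, 0.5, 1.3]
width: 0.2
gripper_force: 0.6
```

Run:
```python
from h import *
import pickle
d=get_image('scene');C=cloud(d);s=sensors.read_state();print(s['eef_pos'],s['force'])
q=C.reshape(-1,3)
m=(q[:,2]>90)&(q[:,2]<108)&(abs(q[:,1]+200)<125)&(q[:,0]>560)&(q[:,0]<760)&(abs(q[:,1]+196)>60)
print(np.percentile(q[m][:,0],[1,5,50]),m.sum())
im=d['img'];cv2.imwrite('pics/b.png',cv2.resize(im[190:340,110:260,::-1],(600,600),interpolation=cv2.INTER_CUBIC))
```

```text
[ 644.82906064 -196.16153687   80.44412059] [1.47859547 0.239103   0.14178869]
[694.70848752 695.33046249 701.37255681] 282
```

View pics/b.png

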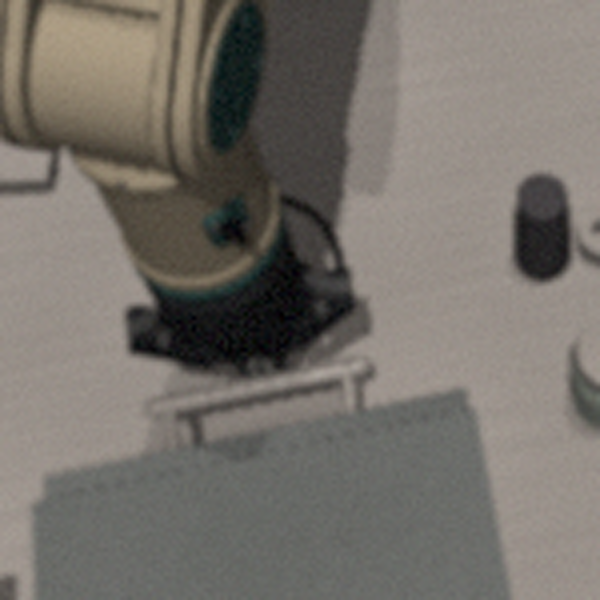

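The drawer is nearly home: its front edge is at crop (45–470,475–395), with about 15 mm still to go. I'll push gently until it meets a stop.

Emit:
send_rows --series '[[0,[0.07,0,0],[0,0,0]],[0,[0.07,0,0],[0,0,0]],[0,[0,0,0],[0,0,0]]]'

```text
clock: 3.7
eef_pos: [646.4, -196.3, 80.0]
tool_rot: [-3.14, 0.012, -0.001]
force: [-13.0, 0.7, 9.8]
width: -0.0
gripper_force: 6.4
```

Emit:
send_rows --series '[[0,[0.05,0,0],[0,0,0]],[0,[0.05,0,0],[0,0,0]],[0,[0,0,0],[0,0,0]]]'

```text
clock: 4.08
eef_pos: [646.7, -196.3, 79.9]
tool_rot: [-3.137, 0.023, -0.002]
force: [-25.0, 3.8, 20.7]
width: 0.3
gripper_force: 12.7
```

Hard stop at x≈646.5, so the drawer is home. I'll back off and rise to see the outline.

Emit:
send_rows --series '[[0,[-0.5,0,0],[0,0,0]],[0,[-0.8,0,0],[0,0,0]],[0,[-0.8,0,0.4],[0,0,0]],[0,[-0.6,0,0.8],[0,0,0]],[0,[-0.4,0,0.9],[0,0,0]],[85,[-0.3,0,0.9],[0,0,0]],[85,[0,0,0.7],[0,0,0]],[85,[0,0,0],[0,0,0]]]'

```text
clock: 5.08
eef_pos: [456.1, -197.2, 305.9]
tool_rot: [3.139, -0.008, -0.0]
force: [0.1, 0.1, -1.4]
width: 54.5
gripper_force: 0.0
```

Run:
```python
from h import *
import pickle
s=sensors.read_state();print(s['eef_pos'],s['tool_rot'])
d=get_image('scene');pickle.dump(d,open('scene1.pkl','wb'));w=get_image('wrist');pickle.dump(w,open('w1.pkl','wb'))
cv2.imwrite('pics/c.png',np.hstack([cv2.resize(w['img'],(400,300)),cv2.resize(d['img'],(400,300))])[...,::-1])
```

```text
[ 456.10014083 -197.16898989  305.92229598] [ 3.13894415e+00 -8.48959707e-03 -2.01419378e-04]
```

View pics/c.png

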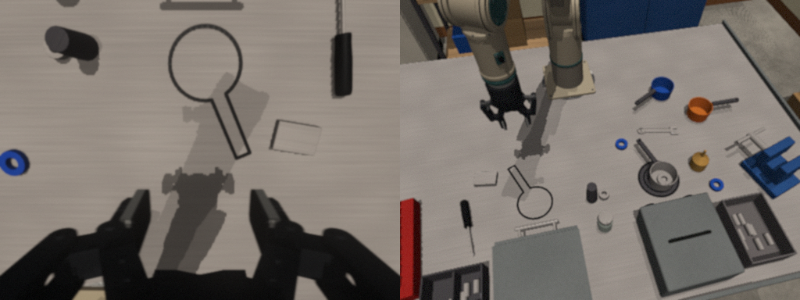

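The wrist view (left half) shows the outline's circle at (205,62) and its tongue end at (243,156). The scene view (right half) shows outline, pan and closed drawer unobstructed. Now the outline and pan poses.

```bash
cat > outl.py <<'E'
from h import *
import pickle
from scipy.optimize import least_squares
def model_res(p,X):
    c,s=np.cos(p[2]),np.sin(p[2]);L=(X-p[:2])@np.array([[c,-s],[s,c]])
    R=55; hw=10; # mid line guesses adjusted by p[3],p[4]
    dc=abs(np.hypot(L[:,0],L[:,1])-p[3])
    inT=(L[:,0]<0)
    dt=np.where(inT,abs(abs(L[:,1])-p[4]),99); dend=np.hypot(abs(L[:,0]+p[5]),np.maximum(abs(L[:,1])-p[4],0))
    return np.minimum(np.minimum(dc,dt),dend)
def outline(d,thr,p0=(549,-200,.43)):
    g=cv2.cvtColor(d['img'],cv2.COLOR_RGB2GRAY).astype(float)
    bg=cv2.medianBlur(g.astype(np.uint8),31).astype(float)
    v,u=np.nonzero(g<thr*bg)
    X=onplane(d,np.c_[u,v],0)[:,:2]
    p=np.array([*p0,55,10,167.])
    for tol in (12,8,5):
        Y=X[model_res(p,X)<tol]
        p=least_squares(model_res,p,args=(Y,),loss='soft_l1').x
    return p.round(3),len(Y),np.mean(model_res(p,Y)).round(2)
E
python3 - <<'E'
from outl import *
for f,t in (('w1.pkl',.6),('w1.pkl',.7),('scene1.pkl',.7),('scene1.pkl',.8)):
    print(f,outline(pickle.load(open(f,'rb')),t))
d=pickle.load(open('scene1.pkl','rb'));C=cloud(d);q=C.reshape(-1,3)
# handle: points z 53..66 near the expected line
L=(q[:,:2]-[552,241])@np.array([[np.cos(.345),-np.sin(.345)],[np.sin(.345),np.cos(.345)]])
m=(L[:,0]<-60)&(L[:,0]>-170)&(abs(L[:,1])<25)&(q[:,2]>48)
h=q[m];print('handle',len(h),h[:,2].mean(),h[:,:2].mean(0)); 
vx,vy,x0,y0=cv2.fitLine(np.float32(h[:,:2]),cv2.DIST_HUBER,0,.01,.01).ravel();print('yaw',np.arctan(vy/vx),x0,y0)
# rim top: pixels of pan
r=q[(np.hypot(q[:,0]-552,q[:,1]-241)<60)&(q[:,2]>45)&(L[:,0]>-45)]
f=least_squares(lambda p:np.hypot(r[:,0]-p[0],r[:,1]-p[1])-46.5,[552,241],loss='soft_l1').x
print('rim',f,len(r)); print('handle line offset at rim', (f-[x0,y0])@[-vy,vx])
# closed drawer panel
for n,c in (('sleeve',(579,-12)),('socket',(573,28)),('jar',(677,7))):
    k=q[(np.hypot(q[:,0]-c[0],q[:,1]-c[1])<30)&(q[:,2]>12)];print(n,k[:,:2].min(0).round(),k[:,:2].max(0).round())
E
```

```text
w1.pkl (array([ 5.53761e+02, -2.05362e+02,  4.28000e-01,  5.78850e+01,
        1.31340e+01,  1.69712e+02]), 2036, np.float64(1.45))
w1.pkl (array([ 5.53776e+02, -2.05268e+02,  4.29000e-01,  5.79260e+01,
        1.32210e+01,  1.69902e+02]), 2444, np.float64(1.68))
scene1.pkl (array([ 5.52701e+02, -2.04684e+02,  4.22000e-01,  5.79640e+01,
        1.30690e+01,  1.69451e+02]), 517, np.float64(1.68))
scene1.pkl (array([ 5.52640e+02, -2.04701e+02,  4.24000e-01,  5.78400e+01,
        1.31230e+01,  1.69397e+02]), 635, np.float64(2.02))
handle 195 58.458593563621214 [455.54700684 203.59688804]
yaw 0.29900452 455.05615 202.53304
rim [562.37376014 238.65819255] 243
handle line offset at rim 2.9098485822771165
sleeve [564. -34.] [599.  18.]
socket [563.  -1.] [598.  45.]
jar [663. -17.] [707.  29.]
```

Emit:
send_rows --series '[[85,[0,0.83,-0.1],[0,0,0.47]],[85,[0,0.83,-0.1],[0,0,0.47]],[85,[0,0.83,-0.1],[0,0,0.47]],[85,[0,0.83,-0.1],[0,0,0.47]],[85,[0,0.83,-0.1],[0,0,0.47]],[85,[0,0.83,-0.1],[0,0,0.47]],[85,[0,0.83,-0.1],[0,0,0.47]],[85,[0,0.83,-0.1],[0,0,0.47]]]'

```text
clock: 6.18
eef_pos: [453.0, 203.6, 252.4]
tool_rot: [3.141, 0.003, 0.33]
force: [0.3, 0.4, 0.8]
width: 84.7
gripper_force: 0.0
```

Emit:
send_rows --series '[[85,[0,0,0],[0,0,0]],[85,[0,0,0],[0,0,0]]]'

```text
clock: 6.42
eef_pos: [453.3, 201.4, 253.0]
tool_rot: [3.141, 0.003, 0.328]
force: [0.0, -0.3, -0.1]
width: 84.8
gripper_force: 0.0
```

Run:
```python
from h import *
import pickle
w=get_image('wrist');pickle.dump(w,open('w2.pkl','wb'))
cv2.imwrite('pics/d.png',cv2.resize(w['img'],(800,600))[...,::-1])
```

```text
(no output)
```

View pics/d.png

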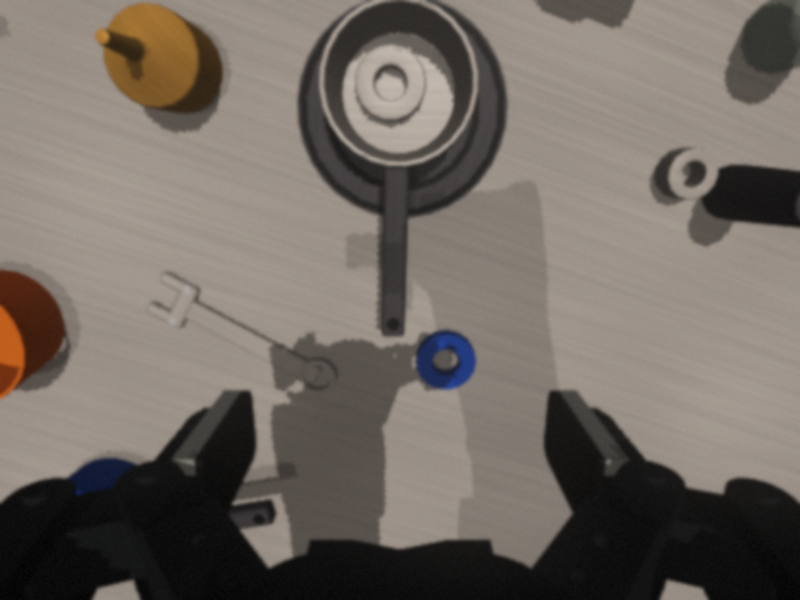

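The wrist view shows the pan rim from (319,80) to (479,80) with its bottom at (398,166), the handle's black dot at (392,324), its root at (397,170), and the bearing at (390,82). The handle is free to grip.

Run:
```python
from h import *
import pickle
from scipy.optimize import least_squares
d=pickle.load(open('w2.pkl','rb'));s=.64
def P(a,z):return onplane(d,np.array(a)*s,z)[:,:2]
dot=P([[392,324]],61)[0];end=P([[392,335]],61)[0];root=P([[397,170]],61)[0]
R=P([[319,80],[479,80],[398,166],[345,140],[455,138],[398,-1]],55)
f=least_squares(lambda p:np.hypot(*(R-p[:2]).T)-p[2],[555,239,48],loss='soft_l1').x
print('rim',f,'dot',dot,'end',end,'root',root)
for c in (f[:2],root):
    v=c-dot;print('len',np.hypot(*v),'yaw',np.arctan2(v[1],v[0]))
g=cv2.cvtColor(d['img'],cv2.COLOR_RGB2GRAY)
v=(root-dot)/np.hypot(*(root-dot)); print('grip from dot',dot+v*62, 'pan axis from dot',dot+v*150)
print('bearing',P([[390,82]],18),'sock',P([[692,174]],22),'heater L R B',P([[299,105],[507,105],[400,214]],0))
```

```text
rim [563.02399022 238.18165382  46.82640558] dot [419.97790719 194.45192544] end [412.52987588 191.94830319] root [515.80546467 223.42503828]
len 149.58098480898786 yaw 0.2966813713370745
len 100.11174776954836 yaw 0.29360802243178225
grip from dot [479.32467414 212.39520418] pan axis from dot [563.55879498 237.8630837 ]
bearing [[567.34052591 246.01220469]] sock [[579.60017206  27.4875133 ]] heater L R B [[534.45046502 303.51511699]
 [582.19653063 163.57154685]
 [484.88789964 210.75868146]]
```

Emit:
send_rows --series '[[85,[0.43,0.18,-0.3],[0,0,-0.38]],[85,[0,0,-0.6],[0,0,0]],[85,[0,0,-0.6],[0,0,0]],[85,[0,0,-0.5],[0,0,0]],[85,[0,0,-0.4],[0,0,0]],[85,[0,0,0],[0,0,0]],[85,[0,0,0],[0,0,0]]]'

```text
clock: 7.35
eef_pos: [480.4, 212.3, 111.1]
tool_rot: [3.141, -0.001, 0.293]
force: [0.5, 0.5, -0.1]
width: 85.2
gripper_force: 0.0
```

Emit:
send_rows --series '[[85,[-0.02,0,-0.5],[0,0,0]],[85,[0,0,-0.3],[0,0,0]],[85,[0,0,-0.18],[0,0,0]],[85,[0,0,0],[0,0,0]]]'

```text
clock: 7.85
eef_pos: [478.8, 212.9, 51.8]
tool_rot: [3.142, -0.0, 0.295]
force: [0.2, -0.3, -0.0]
width: 85.1
gripper_force: 0.0
```

Emit:
send_rows --series '[[8,[0,0,0],[0,0,0]],[8,[0,0,0],[0,0,0]],[8,[0,0,0],[0,0,0]],[8,[0,0,0],[0,0,0]],[8,[0,0,0],[0,0,0]],[8,[0,0,0],[0,0,0]]]'

```text
clock: 8.6
eef_pos: [478.6, 213.3, 51.8]
tool_rot: [-3.141, -0.0, 0.295]
force: [-1.3, -0.3, 4.9]
width: 14.7
gripper_force: 59.4
```

Gripped. Now slide leg 1: back and right, clear of the sleeve and socket.

Emit:
send_rows --series '[[8,[-0.14,-0.19,0],[0,0,0.05]],[8,[-0.14,-0.19,0],[0,0,0.05]],[8,[-0.14,-0.19,0],[0,0,0.05]],[8,[-0.14,-0.19,0],[0,0,0.05]],[8,[-0.14,-0.19,0],[0,0,0.05]],[8,[-0.14,-0.19,0],[0,0,0.05]],[8,[-0.14,-0.19,0],[0,0,0.05]],[8,[-0.14,-0.19,0],[0,0,0.05]]]'

```text
clock: 9.6
eef_pos: [413.1, 123.8, 51.8]
tool_rot: [-3.14, -0.002, 0.331]
force: [3.2, 4.0, -0.8]
width: 15.2
gripper_force: 59.1
```

Emit:
send_rows --series '[[8,[0,-0.2,0],[0,0,0.04]],[8,[0,-0.2,0],[0,0,0.04]],[8,[0,-0.2,0],[0,0,0.04]],[8,[0,-0.2,0],[0,0,0.04]],[8,[0,-0.2,0],[0,0,0.04]],[8,[0,-0.2,0],[0,0,0.04]],[8,[0,-0.2,0],[0,0,0.04]],[8,[0,-0.2,0],[0,0,0.04]]]'

```text
clock: 10.6
eef_pos: [412.2, 29.2, 51.6]
tool_rot: [-3.138, -0.002, 0.362]
force: [0.2, 6.5, 1.7]
width: 14.9
gripper_force: 59.6
```

Run:
```python
from h import *
d=get_image('scene');w=get_image('wrist');print(sensors.read_state()['eef_pos'])
cv2.imwrite('pics/e.png',np.hstack([cv2.resize(w['img'],(400,300)),cv2.resize(d['img'][170:320,160:360],(400,300))])[...,::-1])
```

```text
[411.99032277  27.27710859  51.60354082]
```

View pics/e.png

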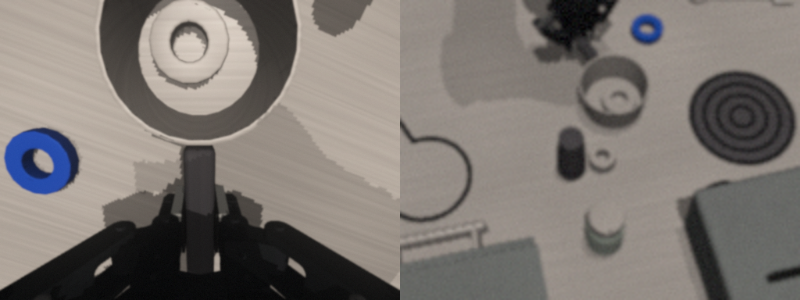

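The pan is held straight, its bearing inside. In the right crop it sits at (612,95), clear of the sleeve (571,155) and socket (602,158), so I continue.

Emit:
send_rows --series '[[8,[0,-0.2,0],[0,0,0.04]],[8,[0,-0.2,0],[0,0,0.04]],[8,[0,-0.2,0],[0,0,0.04]],[8,[0,-0.2,0],[0,0,0.04]],[8,[0,-0.2,0],[0,0,0.04]],[8,[0,-0.2,0],[0,0,0.04]],[8,[0,-0.2,0],[0,0,0.04]],[8,[0,-0.2,0],[0,0,0.04]]]'

```text
clock: 11.7
eef_pos: [412.3, -66.4, 51.5]
tool_rot: [-3.138, -0.003, 0.39]
force: [0.2, 7.3, 3.0]
width: 15.0
gripper_force: 59.7
```

Emit:
send_rows --series '[[8,[0,-0.2,0],[0,0,0.04]],[8,[0,-0.2,0],[0,0,0.04]],[8,[0,-0.2,0],[0,0,0.04]],[8,[0,-0.2,0],[0,0,0.04]],[8,[0,0,0],[0,0,0]]]'

```text
clock: 12.32
eef_pos: [412.0, -116.2, 51.5]
tool_rot: [-3.14, -0.001, 0.4]
force: [0.0, 3.8, 6.2]
width: 14.8
gripper_force: 60.0
```

Emit:
send_rows --series '[[8,[0.085,-0.174,0],[0,0,0.026]],[8,[0.085,-0.174,0],[0,0,0.026]],[8,[0.085,-0.174,0],[0,0,0.026]],[8,[0.085,-0.174,0],[0,0,0.026]],[8,[0.085,-0.174,0],[0,0,0.026]],[8,[0.085,-0.174,0],[0,0,0.026]],[8,[0.085,-0.174,0],[0,0,0.026]],[8,[0.085,-0.174,0],[0,0,0.026]]]'

```text
clock: 13.32
eef_pos: [450.4, -196.0, 51.2]
tool_rot: [-3.135, 0.002, 0.423]
force: [-4.7, 11.4, 10.0]
width: 15.1
gripper_force: 61.2
```

Emit:
send_rows --series '[[8,[0.085,-0.174,0],[0,0,0.026]],[8,[0.085,-0.174,0],[0,0,0.026]],[8,[0.085,-0.17,0],[0,0,0.026]],[8,[0.085,-0.1,0],[0,0,0.026]],[8,[0,0,0],[0,0,0]],[8,[0,0,0],[0,0,0]]]'

```text
clock: 14.08
eef_pos: [470.3, -233.5, 51.3]
tool_rot: [-3.136, 0.004, 0.43]
force: [-5.2, 9.1, 11.3]
width: 14.8
gripper_force: 61.2
```

Run:
```python
from h import *
import pickle
d=get_image('scene');w=get_image('wrist');pickle.dump((d,w),open('f.pkl','wb'));print(sensors.read_state())
cv2.imwrite('pics/f.png',np.hstack([cv2.resize(w['img'],(400,300)),cv2.resize(d['img'][190:290,120:253],(400,300))])[...,::-1])
```

```text
{'clock': 14.175, 'qpos': array([ 0.76950445,  0.82913858, -0.56105784,  1.9924902 ,  0.81714117,
        0.56657758, -1.50769834]), 'qd': array([-0.00080017, -0.00046297,  0.00163959,  0.00028346, -0.00059689,
       -0.0013754 , -0.00021799]), 'tau': array([  3.84942904, -49.18334842,  -2.4759876 , -12.97006935,
         1.49574023,  -0.21561583,  -0.65089971]), 'eef_pos': array([ 470.31479249, -233.44194748,   51.30570667]), 'tool_rot': array([-3.1359409 ,  0.0040973 ,  0.43030874]), 'force': array([-5.30397526, 10.05525566, 11.51978346]), 'torque': array([2.29865108, 0.85321693, 0.66262514]), 'gripper_force': 61.18275225162506, 'width': 15.058972161612934}
```

View pics/f.png

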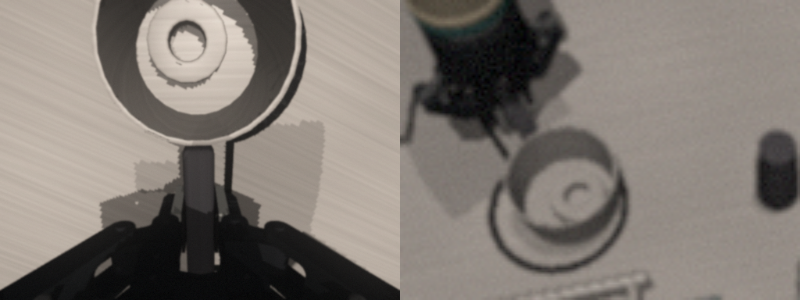

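Not yet in: the pan sits about 8 mm towards +y. In the right crop the outline shows at the lower left and the tongue line right of the handle in the wrist view. I'll move the rest and re-measure.

Emit:
send_rows --series '[[8,[0.025,-0.07,0.003],[0,0,0]],[8,[0.025,-0.07,0.003],[0,0,0]],[8,[0,0,0],[0,0,0]],[8,[0,0,0],[0,0,0]]]'

```text
clock: 14.68
eef_pos: [474.4, -242.2, 51.5]
tool_rot: [-3.137, 0.002, 0.43]
force: [-2.2, 8.5, 7.1]
width: 14.8
gripper_force: 60.4
```

Run:
```python
from outl import *
w=get_image('wrist');d=get_image('scene');s=sensors.read_state();print(s['eef_pos'],s['tool_rot'],s['force'])
y=s['tool_rot'][2];print('pan by tcp',s['eef_pos'][:2]+88*np.array([np.cos(y),np.sin(y)]))
# rim by 3 points, left/right extreme + bottom, pixels of wrist (400-wide view *1.28)
R=onplane(w,np.array([[95,10],[302,10],[199,146],[120,98],[277,98]])*1.28,55)[:,:2]
f=least_squares(lambda p:np.hypot(*(R-p[:2]).T)-48,[553,-205],loss='soft_l1');print('rim by wrist',f.x,f.fun.round(1))
C=cloud(d);q=C.reshape(-1,3);r=q[(np.hypot(q[:,0]-553,q[:,1]+205)<60)&(q[:,2]>45)&(q[:,0]>525)]
print('rim by scene',least_squares(lambda p:np.hypot(r[:,0]-p[0],r[:,1]-p[1])-46.5,[552,-205],loss='soft_l1').x)
```

```text
[ 474.44657474 -242.17403785   51.51744403] [-3.13678488e+00  2.30090608e-03  4.29916778e-01] [-1.87147026  9.16368112  6.80931845]
pan by tcp [ 554.4386134 -205.4960642]
rim by wrist [ 556.00166879 -204.68672043] [-0.6 -0.6  1.1 -2.6 -2.6]
rim by scene [ 553.3427649  -204.22273991]
```

The pan is within about 1 mm of target. Release, then retreat upward.

Emit:
send_rows --series '[[50,[0,0,0],[0,0,0]],[85,[0,0,0],[0,0,0]],[85,[0,0,0],[0,0,0]],[85,[0,0,0],[0,0,0]],[85,[0,0,0.1],[0,0,0]],[85,[0,0,0.3],[0,0,0]],[85,[0,0,0.6],[0,0,0]],[85,[0,0,0.7],[0,0,0]]]'

```text
clock: 15.78
eef_pos: [475.9, -246.0, 155.6]
tool_rot: [3.142, 0.001, 0.427]
force: [0.8, -0.2, -0.3]
width: 85.3
gripper_force: 0.0
```

Emit:
send_rows --series '[[85,[0,0,0.8],[0,0,0]],[85,[-0.2,0,0.8],[0,0,0]],[85,[-0.2,0,0.7],[0,0,0]],[85,[0,0,0],[0,0,0]],[85,[0,0,0],[0,0,0]]]'

```text
clock: 16.4
eef_pos: [451.7, -246.3, 292.0]
tool_rot: [3.141, 0.002, 0.426]
force: [-0.2, -0.2, -0.2]
width: 85.4
gripper_force: 0.0
```

Run:
```python
from outl import *
d=get_image('scene');w=get_image('wrist');pickle.dump((d,w),open('g.pkl','wb'));print(sensors.read_state()['eef_pos'])
cv2.imwrite('pics/g.png',np.hstack([cv2.resize(w['img'],(512,384)),cv2.resize(d['img'][190:340,120:233],(288,384))])[...,::-1])
C=cloud(d);q=C.reshape(-1,3);r=q[(np.hypot(q[:,0]-553,q[:,1]+205)<60)&(q[:,2]>45)&(q[:,0]>525)]
print('rim by scene',least_squares(lambda p:np.hypot(r[:,0]-p[0],r[:,1]-p[1])-46.5,[552,-205],loss='soft_l1').x)
m=(q[:,2]>90)&(q[:,2]<108)&(abs(q[:,1]+200)<125)&(q[:,0]>560)&(q[:,0]<760)
print('panel',np.percentile(q[m][:,0],[1,5,50]))
print('outline',outline(w,.6,(553,-205,.427)))
```

```text
[ 451.5225476  -246.06837108  290.94230296]
rim by scene [ 553.99665377 -202.42725564]
panel [696.82719767 697.98159681 702.38471358]
outline (array([ 5.52342e+02, -2.07275e+02,  4.17000e-01,  5.65430e+01,
        1.27840e+01,  1.66065e+02]), 1531, np.float64(1.74))
```

View pics/g.png

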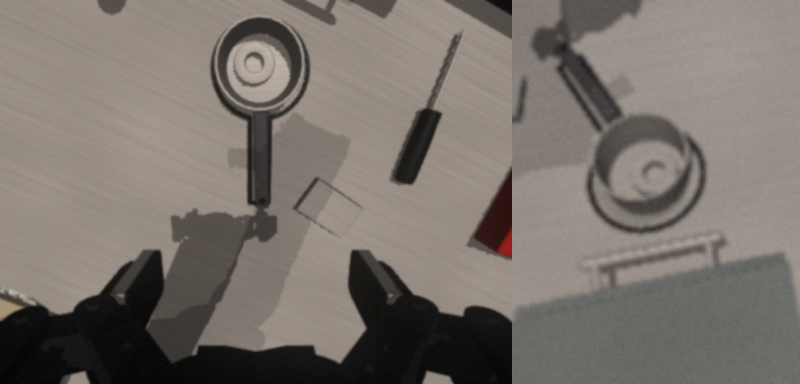

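The pan stands in its outline with the bearing inside: rim around (260,66), handle dot at (262,202), block, screwdriver and drawer bar in place. A last numeric check of the handle follows.

Run:
```python
from h import *
import pickle
d,w=pickle.load(open('g.pkl','rb'))
g=cv2.cvtColor(w['img'],cv2.COLOR_RGB2GRAY)
p=lambda a,z:onplane(w,a,z)[:,:2]
pts=[]
for v in range(125,198,6):
    row=g[v,225:300].astype(int); dk=np.nonzero(row<95)[0]; pts.append((v,dk.min()+225,dk.max()+225))
print(pts)
dot=p([[262,201]],61)[0];root=p([[261,113]],61)[0];v=root-dot
n=v/np.hypot(*v);print('dot',dot,'target',np.array([553.2,-205])-150*np.array([np.cos(.427),np.sin(.427)]),'yaw',np.arctan2(v[1],v[0]),'axis',dot+150*n)
R=p([[213,66],[307,66],[260,117],[260,16]],55);print('rim pts mean',R[:2].mean(0),R[2:].mean(0))
```

```text
[(125, np.int64(247), np.int64(271)), (131, np.int64(247), np.int64(271)), (137, np.int64(247), np.int64(271)), (143, np.int64(247), np.int64(271)), (149, np.int64(247), np.int64(271)), (155, np.int64(247), np.int64(271)), (161, np.int64(247), np.int64(271)), (167, np.int64(247), np.int64(271)), (173, np.int64(247), np.int64(271)), (179, np.int64(247), np.int64(270)), (185, np.int64(247), np.int64(270)), (191, np.int64(247), np.int64(270)), (197, np.int64(247), np.int64(270))]
dot [ 419.66770437 -269.5542888 ] target [ 416.66815952 -267.121305  ] yaw 0.4435464481198624 axis [ 555.15301505 -205.18247361]
rim pts mean [ 553.35640064 -205.61533008] [ 551.10034001 -206.64705126]
```

```bash
python3 -c "
from cell import ctrl;print(ctrl.finish_job())"
```

```text
the job is handed in; nothing more can be done
None
```

The drawer was pushed to its stop, and the pan, bearing still in it, was slid into its outline and released; it measured within about 4 mm of the marks, and the job is handed in at about 16.5 s.

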